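# Measure the free shelf beside the tray

### The job

Measure how much of the dark wooden display board is still free for another tray: catch the tape measure's end hook over the open end of the board (the end away from the white tray), draw the case back along the board until its back just meets the tray, without shoving the tray, and leave it standing there, square along the board. Then push the thumb lock on its top fully down so the reading stays, hook still caught, and leave everything else on the counter as it was.

Things in the scene. Friction and masses are not known exactly. Their poses are not given: they have to be found in the camera images.
- riser: Dark wooden display board on two low feet, fixed to the counter: 360 long (its x) x 110 wide (its y), top face 40 above the counter, the board itself 20 thick (free space under its ends). Origin: on the counter under its centre; z up. Its open end, where the tape hooks on, is the plain end face at x = +180; the white tray stands on it towards the -x end.
- riser_end (a point): Middle of the upper edge of the board's open end (board x = +180, y = 0, z = 40). Axes as the board's.
- tray: White open tray of wax melts standing loose on the board, 120 (its x, along the board) x 100 x 45 high, about 0.9 kg. Origin: centre of its underside; its flat wall facing the open end is at its x = +60. Not to be shoved.
- carton: Closed white carton, fixed, 130 (its x) x 100 x 35.5 high, on the counter to the robot's right, on which the tape measure is parked at the start with its hook hanging over the carton's +x end. Origin: centre of its underside.
- tape_center (a point): Centre of the loose tape measure's grey case, half-way up (34 above its flat underside). Case 76 long (x) x 36 thick (y) x 68 high (z), about 0.45 kg with blade; x is the way the blade comes out, z up. It stands upright and can be gripped from above across its 36 mm thickness. Origin of the case's lengths: mouth face at x = +38, back face at x = -38.
- tape_back (a point): Point on the case's back face (x = -38 from the case's centre, 20 above the underside). Axes as the case's.
- tape_hook (a point): End hook of the steel blade: a 20 wide, 2.5 thick tab hanging down from the blade's end to 10 below the level of the case's underside. This point is on the tab's inner face (the face that catches), 4 below the level of the case's underside. With the blade drawn in, it is 48 ahead of the case's centre, 10 ahead of the mouth. Axes as the case's.
- tape_blade (a joint): How far the blade is drawn out, m: 0 drawn in (hook 10 mm ahead of the mouth), to 0.19. The blade is stiff and stays level, 5 above the level of the underside. A spring draws it in with 0.9 N (in) to 1.2 N (fully out); the case, standing free, is held against that pull by its own weight.
- tape_lock (a joint): Travel of the thumb lock, m: 0 up (free), about 0.0045 pushed down (brake on the blade, blade held; it cannot be pushed further than 0.006). It snaps: it takes about 5 N straight down, and once past half-way it springs the rest of the way down by itself and stays.
- tape_lock_top (a point): Centre of the top face of the thumb lock, a black pad 20 (x) x 24 (y) on top of the case, 18 ahead of the case's centre towards the mouth, 78 above the underside (10 proud of the case) when up.
- jar: Bystander: amber jar with steel lid, 68 across, 85 high. Origin under its centre.
- tin: Bystander: aluminium tin, 64 across, 45 high. Origin under its centre.
- melt_a: Bystander: cream wax dome, 42 across, 17 high. Origin under its centre.
- melt_b: Bystander: cream wax dome, 42 across, 17 high. Origin under its centre.
- melt_c: Bystander: cream wax dome, 42 across, 17 high. Origin under its centre.
- giftbox: Bystander: small flat white box 100 x 75 x 30 high. Origin under its centre.
- spatula: Bystander: spatula lying on the counter. Origin under its middle.

How it is judged:
By the outcome, as a careful person would: the job done as asked, in the order asked, and still so for the second after the job is handed in, with the robot touching nothing.
It also fails if it takes over 56 s, if anything falls off the work surface, if the arm or the gripper's body presses on something with over 40 N, if the wrist force passes 120 N, or if a joint passes its speed limit or range.

### The arm

A 6-joint arm with a two-finger parallel gripper is mounted at the origin on the work surface. World frame = base frame: x ahead of the robot, y to its left, z up, the work surface at z = 0. Lengths are in m, angles in rad, forces in N, time in s.
With the tool pointing down it reaches from about 0.325 to 0.775 m from the base axis. Payload 5.5 kg.
Tool frame: the origin (TCP) lies at the very end of the fingers, on their centre line; the grasp point (between the pads) lies 19 mm behind it; z points along the fingers, y is the line along which they close (so a half turn about z gives the same grasp; the last joint's range is limited). The gripper opens to 85 mm and grips with 20 to 120 N. Pads are 22 mm wide; open, the fingers measure 114 mm over their backs; the gripper's body (76 mm by 85 mm) begins 54 mm behind the grasp point. The pads swing forward as they close: fully open they stand 13 mm farther back than shut.
Start: joints at [1.24, 0.091, 1.231, -0, 1.82, -0.057], TCP at [0.162, 0.578, 0.231] pointing down, gripper open.
Joint ranges: [-2.87, 2.87], [-0.86, 2.18], [0.17, 2.46], [-1.51, 4.65], [0.06, 2.69], [-2.65, 2.65]. Speed limits (rad/s): [2.57, 2.57, 3.01, 3.14, 3.14, 3.14].

### API

Orientations are given as a 3x3 rotation matrix whose columns are the frame's x, y, z axes.
In Python, from workcell import arm gives the robot as it stands.
- The arm moves only by the tool play_rows, never from a script. Its argument "plan" is text: rows parted by semicolons, each of 5 numbers parted by spaces: the shift along the tool's x, y, z in mm, then the turn about the tool's z in degrees, then the opening, from 0 (shut) to 1 (fully open). A call has 1 to 12 rows; each row shifts and turns the commanded pose from where the row before left it, along the tool's axes as they then stand; what a row does not reach is not made up. A row lasts 1/12 s, in which the tool goes at most 41.7 mm and 7.16 degrees, less where a joint would pass 70% of its speed; a pose out of reach is approached as far as the arm can. A call is refused whole if a number of a shift passes 41.7 or a number of a turn 7.16, either way. A call with a gripper value outside its range is refused whole. The fingers move at their own pace and stop on an object; the grip force is fixed at half the most. Time passes only in rows, so rows that do not move let the fingers close. It gives the time, the measured TCP pose, the force, the opening and the grip force at its end, in the units of the state.
- arm.state(): the state, without advancing time (a new reading comes with each control period).
- arm.grab_frame(name): name is "scene" or "top" or "wrist"; returns the picture (420x560x3 uint8, blue, green, red); there is no depth.
- arm.camera_info(name): a dict with "camera_matrix" (3x3 intrinsics, pixels), "rvec" (rotation vector, rad) and "tvec" (3), from world to camera coordinates, as OpenCV has them; the wrist camera has in their place "hand_eye" (4x4, takes a point from camera to tool coordinates, whose origin is the TCP and whose axes are the flange's). Camera axes: x right, y down, z forward; pixel columns grow to the right and rows downward; lengths in m; the calibration is good to about 2 mm. A picture is of the moment at which its call begins: read the wrist's pose just before it. camera_info takes no time and is no camera call.
- arm.finish_job(): hands the job in; it is judged then, once.
The state is a dict: "time_s": time; "q": joint angles; "qvel": joint speeds; "effort": joint torques, N m; "eef_pos": TCP position; "tool_rot": TCP orientation; "wrist_force": force on the tool from outside, world axes, zero at the start; "ft_torque": the same for the moment, N m; "opening": opening from 0.0 (shut) to 1.0 (fully open); "grip_force": force on a finger pad.
Only numpy, scipy, OpenCV 4.12 (cv2) and the standard library are available. Lean on these libraries where they do the work, as an engineer would, in place of code of your own. Each camera call takes 0.05 s, during which the arm holds its last target. There are 200 camera calls.

## Working session

There is one attempt and no reset: what is moved stays moved. The work goes in short steps, Python scripts to look and compute and a tool call to move; the robot and the scene stay as the last step left them, time stands still between calls to the robot, and variables do not carry over. Pictures are saved under pics/ and viewed, at most 10 in all, crops included, and the job is handed in when it is done.

Besides the shell and the picture viewer there is one more tool, called after ">>>" as a command line: name --argument value ..., lists and objects as JSON in quotes. play_rows: Moves the arm, as the interface text tells. Its arguments: {"type":"object","properties":{"plan":{"type":"string"}},"required":["plan"]}

```bash
mkdir -p pics; ls
python3 - <<'E'
from workcell import arm
import cv2
for n in("scene","top"):
    cv2.imwrite(f"pics/{n}0.png",arm.grab_frame(n))
    print(n,arm.camera_info(n))
print(arm.camera_info("wrist"))
print(arm.state())
E
```

```text
pics
scene {'camera_matrix': array([[475.16303819,   0.        , 278.90541891],
       [  0.        , 475.16303819, 203.13001993],
       [  0.        ,   0.        ,   1.        ]]), 'rvec': array([ 2.50722283,  0.74249183, -0.19180848]), 'tvec': array([-0.42875667, -0.18540302,  1.29922444])}
top {'camera_matrix': array([[416.644187  ,   0.        , 280.53253449],
       [  0.        , 416.644187  , 207.45400778],
       [  0.        ,   0.        ,   1.        ]]), 'rvec': array([ 2.16346606, -2.14115298,  0.18014297]), 'tvec': array([-0.02149816,  0.52939118,  1.21984887])}
{'camera_matrix': array([[331.23166733,   0.        , 282.45612279],
       [  0.        , 331.23166733, 205.99863939],
       [  0.        ,   0.        ,   1.        ]]), 'hand_eye': array([[ 1.28154602e-03, -9.53413863e-01, -3.01662664e-01,
         7.68316027e-02],
       [ 9.99998174e-01,  7.94240698e-04,  1.73804599e-03,
         1.81655437e-04],
       [-1.41748438e-03, -3.01664341e-01,  9.53413140e-01,
        -1.42985056e-01],
       [ 0.00000000e+00,  0.00000000e+00,  0.00000000e+00,
         1.00000000e+00]])}
{'time_s': 0.1, 'q': array([ 1.24032813e+00,  9.17791492e-02,  1.23174087e+00,  1.69343113e-05,
        1.81982410e+00, -5.66852190e-02]), 'qvel': array([-0.0002314 , -0.0011091 , -0.00316417, -0.00099662, -0.00347866,
        0.00109421]), 'effort': array([ 3.62846869e-03, -4.60217392e+01, -4.19217324e+01, -9.49238051e-05,
        1.07912638e-02,  5.94783955e-05]), 'eef_pos': array([0.16213069, 0.57741633, 0.23028049]), 'tool_rot': array([[-9.62756054e-01,  2.70370931e-01, -5.83848676e-04],
       [ 2.70371536e-01,  9.62754644e-01, -1.65136591e-03],
       [ 1.15621688e-04, -1.74771859e-03, -9.99998466e-01]]), 'wrist_force': array([ 0.15432827, -0.8424082 ,  0.14494473]), 'ft_torque': array([ 0.08692802,  0.02736676, -0.00303608]), 'grip_force': 0.0, 'opening': 1.0015513587646123}
```

View pics/top0.png

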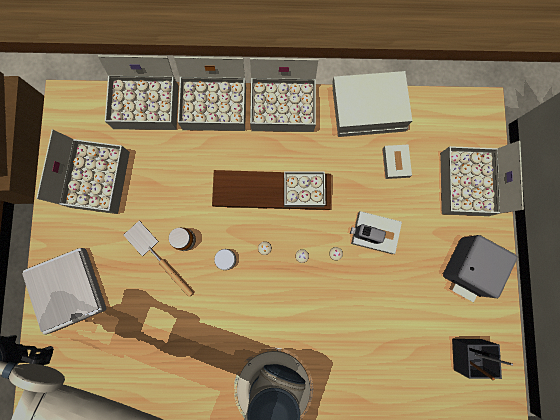

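View pics/scene0.png

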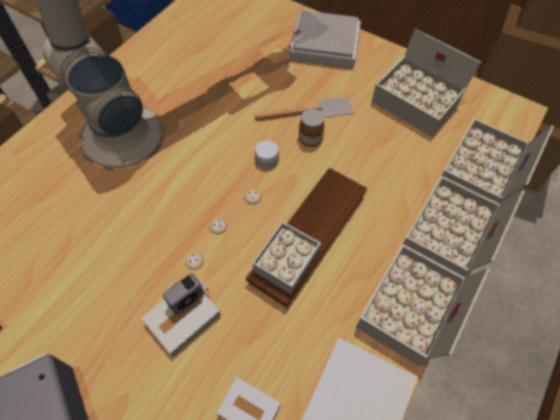

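The top view shows the board at about (213–331, 170–208) with its open end on the left (+y). The tray sits at its right end, and the tape on the carton at about (372, 233) has its hook pointing left. I'll zoom in.

Run:
```python
import cv2
a=cv2.imread("pics/top0.png")[155:265,205:412]
b=cv2.resize(a,None,fx=3.8,fy=3.8,interpolation=cv2.INTER_CUBIC)
cv2.imwrite("pics/c1.png",b);print(b.shape)
```

```text
(418, 787, 3)
```

View pics/c1.png

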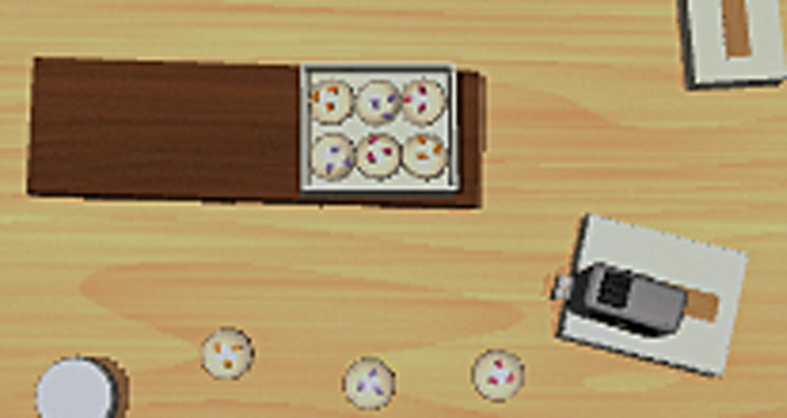

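```bash
cat > h.py <<'E'
import numpy as np,cv2
from workcell import arm
def ray(name,px,z,st=None):
    c=arm.camera_info(name);K=c["camera_matrix"]
    if name=="wrist":
        T=np.eye(4);T[:3,:3]=st["tool_rot"];T[:3,3]=st["eef_pos"];M=T@c["hand_eye"];R=M[:3,:3];o=M[:3,3]
    else:
        Rw=cv2.Rodrigues(c["rvec"])[0];R=Rw.T;o=-R@c["tvec"]
    p=np.c_[np.atleast_2d(px).astype(float),np.ones(len(np.atleast_2d(px)))]
    d=(R@np.linalg.inv(K)@p.T).T
    return o+d*((z-o[2])/d[:,2])[:,None]
def tool(v,st): return np.array(st["tool_rot"]).T@np.array(v)*1000
E
python3 - <<'E'
from h import *
np.set_printoptions(precision=4,suppress=True)
def g(p,z):
    return ray("top",np.array(p)/3.8+[205,155]-.37,z)[:,:2]
for n,p,z in(("board",[(36,58),(27,193),(480,206),(484,72)],.04),("tray",[(301,65),(301,192),(458,190),(456,66)],.085),("carton",[(588,214),(747,254),(722,376),(558,337)],.0355),("lock",[(614,289)],.1135),("tapefront_hook",[(556,287)],.041)):
    q=g(p,z);e=np.roll(q,-1,0)-q
    print(n,q.tolist(),q.mean(0),np.linalg.norm(e,axis=1),np.degrees(np.arctan2(e[:,1],e[:,0])))
E
```

```text
board [[0.6431399099471999, 0.18794606013537282], [0.5332926079543869, 0.1914936438029854], [0.527090994074, -0.168693738519889], [0.6364479037317672, -0.1729163285463938]] [0.585  0.0095] [0.1099 0.3602 0.1094 0.3609] [178.1502 -90.9864  -2.2113  88.9376]
tray [[0.6294880772320599, -0.024023598057973307], [0.5296679515419302, -0.02480047444602706], [0.5326607221453139, -0.14554126294332959], [0.6303153836849215, -0.14466107925656688]] [ 0.5805 -0.0848] [0.0998 0.1208 0.0977 0.1206] [-179.5541  -88.5801    0.5164   90.3929]
carton [[0.5223033639909804, -0.2558837665554725], [0.49151647242589136, -0.38271185783861134], [0.3943807399987044, -0.35955392972526173], [0.42379616017037397, -0.23019281170577102]] [ 0.458  -0.3071] [0.1305 0.0999 0.1327 0.1018] [-103.6444  166.5905   77.1893  -14.6173]
lock [[0.4548630643211298, -0.25790803002435236]] [ 0.4549 -0.2579] [0.] [0.]
tapefront_hook [[0.4629022541282871, -0.22821339976663596]] [ 0.4629 -0.2282] [0.] [0.]
```

```bash
cat >> h.py <<'E'
def plan(pts,yaw,n,op,st=None,dec=1):
    """rows through world waypoints pts, ending at tool-x yaw (deg); n rows per leg"""
    st=st or arm.state();R=np.array(st["tool_rot"]);p=np.array(st["eef_pos"])
    y=np.degrees(np.arctan2(R[1,0],R[0,0]));yt=y;N=sum(n);k=0;out=[]
    tot=(yaw-y+180)%360-180
    for q,m in zip(pts,n):
        s=p.copy()
        for i in range(1,m+1):
            k+=1;c=np.radians(yt);Rz=np.array([[np.cos(c),np.sin(c),0],[np.sin(c),-np.cos(c),0],[0,0,-1]])
            v=np.round(Rz.T@(s+(np.array(q)-s)*i/m-p)*1000,dec);t=round(-(y+tot*k/N-yt),1)
            p=p+Rz@v/1000;yt-=t;out.append("%g %g %g %g %g"%(*v,t,op))
    for i in range(0,len(out),12):print("; ".join(out[i:i+12]),"\n")
    print(len(out),p,yt)
E
python3 - <<'E'
from h import *
plan([(.42,.1,.26),(.435,-.285,.26)],76,[15,12],1)
E
```

```text
-25.2 -26 -2 3.3 1; -26.6 -24.5 -2 3.2 1; -27.9 -23 -1.9 3.3 1; -29.2 -21.3 -2 3.3 1; -30.4 -19.6 -2 3.3 1; -31.5 -17.9 -2 3.2 1; -32.4 -16 -2 3.3 1; -33.3 -14.2 -2 3.3 1; -34 -12.2 -1.9 3.2 1; -34.7 -10.3 -2 3.3 1; -35.2 -8.3 -2 3.3 1; -35.7 -6.2 -2 3.3 1 

-35.9 -4.2 -2 3.2 1; -36.1 -2.2 -1.9 3.3 1; -36.2 -0.1 -2 3.3 1; -29.6 -12.5 -0 3.2 1; -30.2 -10.9 -0 3.3 1; -30.8 -9.1 -0 3.3 1; -31.2 -7.3 -0 3.2 1; -31.6 -5.6 -0 3.3 1; -31.9 -3.7 -0 3.3 1; -32.1 -1.9 -0 3.3 1; -32.1 -0.1 -0 3.2 1; -32 1.8 -0 3.3 1 

-31.9 3.6 -0 3.3 1; -31.7 5.4 -0 3.2 1; -31.3 7.2 -0 3.3 1 

27 [ 0.43501111 -0.28504624  0.25998049] 76.01362327313589
```

>>> play_rows --plan "-25 -26 -2 3.3 1; -27 -24 -2 3.2 1; -28 -23 -2 3.3 1; -29 -21 -2 3.3 1; -30 -20 -2 3.3 1; -31 -18 -2 3.2 1; -32 -16 -2 3.3 1; -33 -14 -2 3.3 1; -34 -12 -2 3.2 1; -35 -10 -2 3.3 1; -35 -8 -2 3.3 1; -36 -6 -2 3.3 1"

```text
time_s: 1.1
eef_pos: [0.3687, 0.1957, 0.2551]
tool_rot: [[-0.572, 0.82, -0.0], [0.82, 0.572, -0.0], [0.0, -0.0, -1.0]]
wrist_force: [0.8, 0.6, -0.1]
opening: 1.003
grip_force: 0.0
```

>>> play_rows --plan "-36 -4 -2 3.2 1; -36 -2 -2 3.3 1; -36 0 -2 3.3 1; -30 -12 0 3.2 1; -30 -11 0 3.3 1; -31 -9 0 3.3 1; -31 -7 0 3.2 1; -32 -6 0 3.3 1; -32 -4 0 3.3 1; -32 -2 0 3.3 1; -32 0 0 3.2 1; -32 2 0 3.3 1"

```text
time_s: 2.1
eef_pos: [0.4316, -0.1882, 0.2609]
tool_rot: [[0.076, 0.997, -0.0], [0.997, -0.076, 0.0], [0.0, -0.0, -1.0]]
wrist_force: [0.8, 0.8, -0.4]
opening: 0.994
grip_force: 0.0
```

>>> play_rows --plan "-32 4 0 3.3 1; -32 5 0 3.2 1; -31 7 0 3.3 1; 0 0 0 0 1; 0 0 0 0 1"

```text
time_s: 2.52
eef_pos: [0.4351, -0.2841, 0.26]
tool_rot: [[0.244, 0.97, -0.002], [0.97, -0.244, 0.002], [0.001, -0.002, -1.0]]
wrist_force: [-0.2, 0.6, -0.5]
opening: 1.006
grip_force: 0.0
```

Run:
```python
from h import *
import pickle
st=arm.state();im=arm.grab_frame("wrist");pickle.dump(st,open("s1.pkl","wb"))
print(st["eef_pos"],st["tool_rot"],st["time_s"]);cv2.imwrite("pics/w1.png",im)
```

```text
[ 0.43510431 -0.28408819  0.25998224] [[ 0.24391099  0.96979546 -0.00204868]
 [ 0.96979694 -0.24390777  0.0017008 ]
 [ 0.00114974 -0.00240165 -0.99999646]] 2.5167
```

View pics/w1.png

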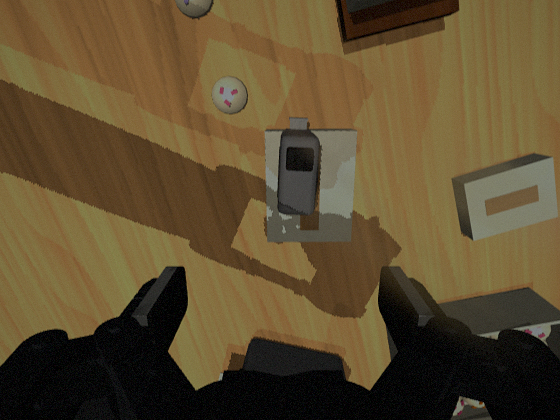

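The wrist view shows the tape at (280–320, 127–216), with the lock pad near (300, 159) and the hook at (298, 123). I'll zoom in for its yaw and centre.

Run:
```python
import cv2
a=cv2.imread("pics/w1.png")[108:258,250:370]
a=cv2.convertScaleAbs(a,alpha=1.6,beta=20)
cv2.imwrite("pics/c2.png",cv2.resize(a,None,fx=4,fy=4,interpolation=cv2.INTER_CUBIC))
```

```text
(no output)
```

View pics/c2.png

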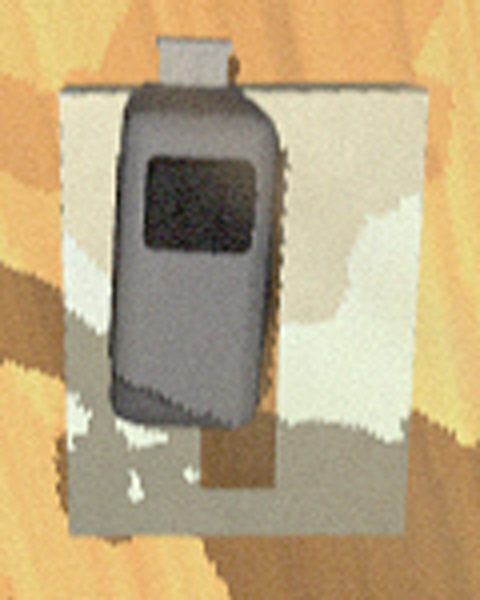

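Run:
```python
from h import *
import pickle
np.set_printoptions(precision=4,suppress=True)
st=pickle.load(open("s1.pkl","rb"))
g=lambda p,z:ray("wrist",np.array(p)/4+[250,108]-.37,z,st)[:,:2]
q=g([(147,158),(252,160),(250,250),(145,248)],.1135);e=np.roll(q,-1,0)-q
print("lock",q.mean(0),np.linalg.norm(e,axis=1),np.degrees(np.arctan2(e[:,1],e[:,0])))
q=g([(62,90),(427,92),(405,535),(70,533)],.0355);e=np.roll(q,-1,0)-q
print("carton",q.mean(0),np.linalg.norm(e,axis=1),np.degrees(np.arctan2(e[:,1],e[:,0])))
h=g([(158,37),(232,40)],.0405);print("hook",h,h.mean(0))
b=g([(112,408),(260,412),(180,424)],.1035);print("back",b)
s=g([(113,340),(127,110)],.09);print(s,np.degrees(np.arctan2(*(s[1]-s[0])[::-1])))
```

```text
lock [ 0.4567 -0.2588] [0.0228 0.0198 0.0233 0.0198] [ -15.1051 -103.7612  164.8842   74.8773]
carton [ 0.4612 -0.3084] [0.099  0.1303 0.1007 0.1303] [ -14.3373 -103.1198  165.6592   76.1159]
hook [[ 0.4569 -0.2254]
 [ 0.4757 -0.2309]] [ 0.4663 -0.2281]
back [[ 0.4258 -0.3028]
 [ 0.4597 -0.3123]
 [ 0.4405 -0.3106]]
[[ 0.429  -0.2901]
 [ 0.4458 -0.2374]] 72.35429402644193
```

Run:
```python
from h import *
plan([(.4515,-.276,.12),(.4515,-.276,.053)],74.5,[5,4],1)
```

```text
2.1 2.8 28.1 0.2 1; 2.2 2.8 28.1 0.1 1; 2.2 2.7 28.1 0.2 1; 2.1 2.8 28.1 0.2 1; 2.2 2.8 28.2 0.1 1; 0 -0 16.7 0.2 1; 0 -0 16.8 0.2 1; 0 -0 16.7 0.1 1; 0 -0 16.8 0.2 1 

9 [ 0.45151897 -0.27602585  0.0529552 ] 74.49101050652484
```

>>> play_rows --plan "2 3 28 0.2 1; 2 3 28 0.2 1; 2 3 28 0.2 1; 2 2 28 0.2 1; 2 3 28 0.2 1; 0 0 17 0.2 1; 0 0 17 0.2 1; 0 0 17 0.2 1; 0 0 16 0 1; 0 0 0 0 1; 0 0 0 0 1"

```text
time_s: 3.48
eef_pos: [0.4514, -0.2753, 0.0539]
tool_rot: [[0.267, 0.964, -0.001], [0.964, -0.267, 0.001], [0.001, -0.002, -1.0]]
wrist_force: [-0.4, 0.7, 0.2]
opening: 1.001
grip_force: 0.0
```

>>> play_rows --plan "0 0 0 0 0.6; 0 0 0 0 0.6; 0 0 0 0 0.5; 0 0 0 0 0.5; 0 0 0 0 0.4; 0 0 0 0 0.3; 0 0 0 0 0.2; 0 0 0 0 0; 0 0 0 0 0; 0 0 0 0 0; 0 0 0 0 0; 0 0 0 0 0"

```text
time_s: 4.48
eef_pos: [0.4519, -0.2771, 0.0553]
tool_rot: [[0.269, 0.963, 0.001], [0.963, -0.269, -0.001], [-0.0, 0.001, -1.0]]
wrist_force: [-1.5, 0.9, 6.1]
opening: 0.411
grip_force: 60.6
```

Run:
```python
from h import *
# board frame est
c=np.array([.585,.0095]);a=np.radians(89.0);u=np.array([np.cos(a),np.sin(a)])
p=c+u*.142
print(p);s=arm.state();print(s["eef_pos"],s["opening"])
plan([(.4515,-.276,.16),(.51,-.02,.175),(*p,.12)],89,[5,9,8],0)
```

```text
[0.58747824 0.15147837]
[ 0.45191983 -0.27710631  0.05532886] 0.4107711343000203
0.2 -0.1 -20.9 -0.7 0; 0.2 -0.2 -21 -0.6 0; 0.2 -0.1 -20.9 -0.7 0; 0.2 -0.1 -20.9 -0.7 0; 0.2 -0.2 -21 -0.6 0; 29.2 0.3 -1.7 -0.7 0; 29.1 0.6 -1.6 -0.6 0; 29.2 1 -1.7 -0.7 0; 29.1 1.3 -1.7 -0.7 0; 29.2 1.7 -1.6 -0.6 0; 29.1 2 -1.7 -0.7 0; 29.1 2.3 -1.6 -0.7 0 

29 2.7 -1.7 -0.6 0; 29 3 -1.7 -0.7 0; 22.4 7.3 6.9 -0.7 0; 22.3 7.5 6.9 -0.6 0; 22.2 7.8 6.8 -0.7 0; 22.1 8 6.9 -0.6 0; 22 8.3 6.9 -0.7 0; 21.9 8.6 6.9 -0.7 0; 21.8 8.8 6.9 -0.6 0; 21.7 9 6.8 -0.7 0 

22 [0.58745581 0.15146233 0.12002886] 89.00425819559754
```

>>> play_rows --plan "0 0 -10 -0.7 0; 0 0 -20 -0.6 0; 0 0 -25 -0.7 0; 0 0 -25 -0.7 0; 0 0 -25 -0.6 0; 29 0 -2 -0.7 0; 29 1 -2 -0.6 0; 29 1 -2 -0.7 0; 29 1 -2 -0.7 0; 29 2 -2 -0.6 0; 29 2 -2 -0.7 0; 29 2 -2 -0.7 0"

```text
time_s: 5.48
eef_pos: [0.4964, -0.0771, 0.1724]
tool_rot: [[0.131, 0.991, -0.002], [0.991, -0.131, 0.001], [0.0, -0.002, -1.0]]
wrist_force: [0.5, -0.4, -4.4]
opening: 0.416
grip_force: 60.6
```

>>> play_rows --plan "29 3 -1 -0.6 0; 29 3 -1 -0.7 0; 22 7 7 -0.7 0; 22 8 7 -0.6 0; 22 8 7 -0.7 0; 22 8 7 -0.6 0; 22 8 7 -0.7 0; 22 9 7 -0.7 0; 22 9 7 -0.6 0; 22 9 7 -0.7 0; 0 0 0 0 0; 0 0 0 0 0"

```text
time_s: 6.48
eef_pos: [0.5872, 0.1501, 0.1169]
tool_rot: [[0.015, 1.0, -0.004], [1.0, -0.015, -0.001], [-0.001, -0.004, -1.0]]
wrist_force: [0.4, -0.1, -4.5]
opening: 0.417
grip_force: 61.0
```

Run:
```python
from h import *
import pickle
st=arm.state();w=arm.grab_frame("wrist");t=arm.grab_frame("top");pickle.dump(st,open("s2.pkl","wb"))
print(st["eef_pos"],st["tool_rot"],st["time_s"])
cv2.imwrite("pics/w2.png",w);cv2.imwrite("pics/t2.png",t)
x=cv2.resize(w[0:300,130:430],(600,600),interpolation=cv2.INTER_CUBIC)
cv2.imwrite("pics/m2.png",cv2.convertScaleAbs(x,alpha=1.5,beta=20))
```

```text
[0.5871884  0.150101   0.11694438] [[ 1.48549607e-02  9.99879977e-01 -4.40010356e-03]
 [ 9.99889193e-01 -1.48590575e-02 -8.99845576e-04]
 [-9.65118966e-04 -4.38624883e-03 -9.99989915e-01]] 6.4833
```

View pics/m2.png

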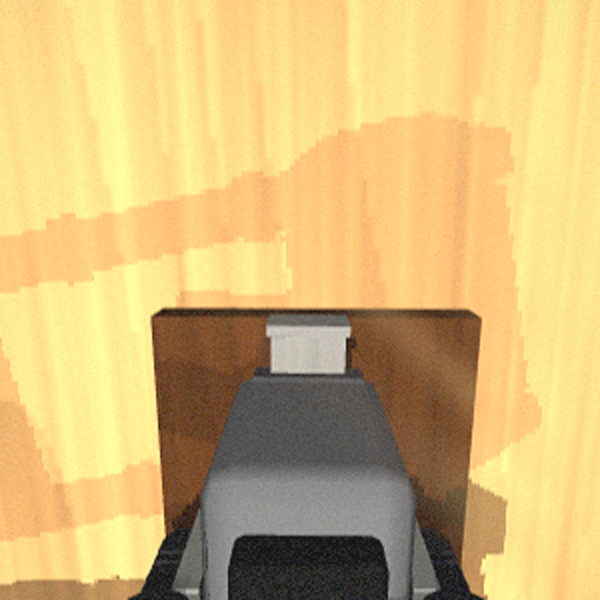

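Run:
```python
from h import *
import pickle
np.set_printoptions(precision=4,suppress=True)
st=pickle.load(open("s2.pkl","rb"))
g=lambda p,z:ray("wrist",np.array(p)/2+[130,0]-.25,z,st)[:,:2]
e=g([(154,313),(480,313)],.04);print("end",e,e.mean(0),np.linalg.norm(e[0]-e[1]),np.degrees(np.arctan2(*(e[1]-e[0])[::-1])))
for z in(.102,.097):
    h=g([(268,318),(350,318)],z);print("hook",h,h.mean(0),np.linalg.norm(h[0]-h[1]),np.degrees(np.arctan2(*(h[1]-h[0])[::-1])))
s=g([(152,330),(167,530),(481,330),(468,540)],.04);print(s,np.degrees(np.arctan2(*(s[1]-s[0])[::-1])),np.degrees(np.arctan2(*(s[3]-s[2])[::-1])))
```

```text
end [[0.5376 0.1934]
 [0.646  0.192 ]] [0.5918 0.1927] 0.1083136889443849 -0.7358856315758877
hook [[0.5795 0.2015]
 [0.5991 0.2012]] [0.5893 0.2013] 0.019608220799114104 -0.7338798210299983
hook [[0.5791 0.2006]
 [0.5994 0.2004]] [0.5893 0.2005] 0.020229317663386728 -0.7338798210299156
[[0.5365 0.1877]
 [0.5358 0.1132]
 [0.6467 0.1863]
 [0.6471 0.1078]] -90.52236090553586 -89.7123124204985
```

>>> play_rows --plan "3 1 0 0 0; 3 1 0 0 0; 0 0 10 0 0; 0 0 15 0 0; 0 0 12 0 0; 0 0 8 0 0; 0 0 4 0 0; 0 0 0 0 0; 0 0 0 0 0"

```text
time_s: 7.33
eef_pos: [0.5902, 0.1551, 0.0703]
tool_rot: [[0.017, 1.0, -0.0], [1.0, -0.017, -0.0], [-0.0, -0.0, -1.0]]
wrist_force: [0.4, -0.5, -4.8]
opening: 0.415
grip_force: 61.1
```

Run:
```python
from h import *
import pickle
st=arm.state();w=arm.grab_frame("wrist");t=arm.grab_frame("scene");pickle.dump(st,open("s3.pkl","wb"))
print(st["eef_pos"],st["wrist_force"])
x=cv2.convertScaleAbs(cv2.resize(w[120:320,180:380],(600,600),interpolation=cv2.INTER_CUBIC),alpha=1.5,beta=20)
cv2.imwrite("pics/m3.png",x)
```

```text
[0.59023249 0.1551019  0.07030354] [ 0.39646908 -0.54970482 -4.76395089]
```

View pics/m3.png

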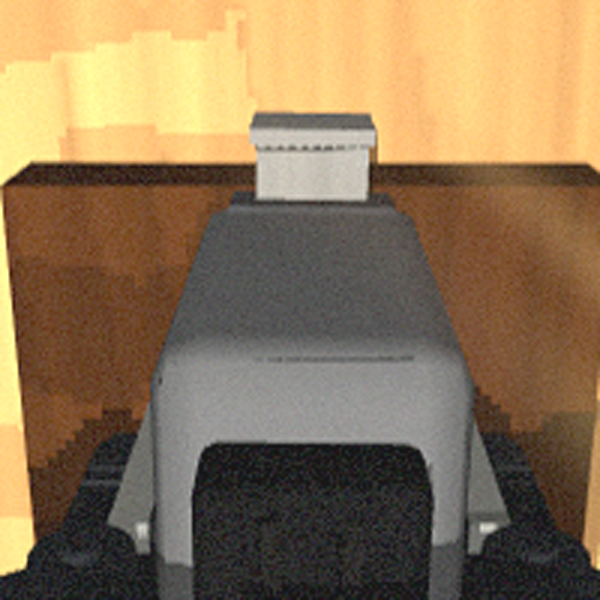

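Run:
```python
from h import *
import pickle
st=pickle.load(open("s3.pkl","rb"))
g=lambda p,z:ray("wrist",np.array(p)/3+[180,120]-.33,z,st)[:,:2]
print(g([(5,184),(604,184)],.04),g([(250,128),(376,128)],.0555),g([(250,148),(376,148)],.0555))
```

```text
[[0.53723065 0.19272366]
 [0.64420051 0.191017  ]] [[0.5822933  0.20480755]
 [0.60243202 0.20448583]] [[0.58218418 0.20157059]
 [0.60244639 0.20124705]]
```

>>> play_rows --plan "0 -1.5 4 0 0; 0 0 4 0 0; 0 0 1 0 0; 0 0 0 0 0; 0 0 0 0 0"

```text
time_s: 7.85
eef_pos: [0.5886, 0.1552, 0.0611]
tool_rot: [[0.017, 1.0, -0.0], [1.0, -0.017, -0.0], [-0.0, -0.0, -1.0]]
wrist_force: [0.3, -0.4, -4.1]
opening: 0.411
grip_force: 61.1
```

>>> play_rows --plan "0 0 0.7 0 0; 0 0 0 0 0; 0 0 0 0 0"

```text
time_s: 8.1
eef_pos: [0.5888, 0.1552, 0.0607]
tool_rot: [[0.017, 1.0, 0.0], [1.0, -0.017, 0.0], [0.0, 0.0, -1.0]]
wrist_force: [-0.1, 1.2, -5.3]
opening: 0.411
grip_force: 61.1
```

>>> play_rows --plan "0 0 0.5 0 0; 0 0 0 0 0; 0 0 0 0 0"

```text
time_s: 8.35
eef_pos: [0.5887, 0.1552, 0.0601]
tool_rot: [[0.017, 1.0, -0.0], [1.0, -0.017, -0.0], [-0.0, -0.0, -1.0]]
wrist_force: [-0.3, -0.3, -5.6]
opening: 0.413
grip_force: 61.1
```

>>> play_rows --plan "0 0 0.5 0 0; 0 0 0 0 0; 0 0 0 0 0"

```text
time_s: 8.6
eef_pos: [0.5888, 0.1552, 0.0599]
tool_rot: [[0.017, 1.0, 0.0], [1.0, -0.017, 0.0], [0.0, 0.0, -1.0]]
wrist_force: [-0.8, -0.0, -3.3]
opening: 0.41
grip_force: 61.4
```

>>> play_rows --plan "-4 0 0 0 0; -8 0 0 0 0; -12 0 0 0 0; -12 0 0 0 0; -12 0 0 0 0; -12 0 0 0 0; -12 0 0 0 0; -12 0 0 0 0; -12 0 0 0 0; -12 0 0 0 0; -10 0 0 0 0; -5 0 0 0 0"

```text
time_s: 9.6
eef_pos: [0.5867, 0.0307, 0.0599]
tool_rot: [[0.018, 1.0, 0.0], [1.0, -0.018, -0.0], [-0.0, 0.0, -1.0]]
wrist_force: [-0.5, 4.9, 2.0]
opening: 0.411
grip_force: 61.4
```

>>> play_rows --plan "-2 0 0 0 0; 0 0 0 0 0; 0 0 0 0 0"

```text
time_s: 9.85
eef_pos: [0.5867, 0.0293, 0.0599]
tool_rot: [[0.018, 1.0, 0.0], [1.0, -0.018, -0.002], [-0.002, 0.0, -1.0]]
wrist_force: [-1.7, -2.3, 1.5]
opening: 0.413
grip_force: 61.8
```

Run:
```python
from h import *
st=arm.state();w=arm.grab_frame("wrist");t=arm.grab_frame("scene");p=arm.grab_frame("top")
for n,i in zip("wsp",(w,t,p)):cv2.imwrite(f"pics/4{n}.png",i)
print(st["eef_pos"],st["wrist_force"],st["tool_rot"][:,0])
A=cv2.resize(t[180:310,230:380],None,fx=2.6,fy=2.6*1,interpolation=cv2.INTER_CUBIC)
B=cv2.resize(p[155:225,205:345],(392,196),interpolation=cv2.INTER_CUBIC)
C=cv2.resize(w[0:280,90:470],(400,295))
X=np.zeros((600,800,3),np.uint8);X[:A.shape[0],:A.shape[1]]=A;X[350:350+196,:392]=B;X[:295,400:]=C
cv2.imwrite("pics/m4.png",X)
```

```text
[0.58671808 0.0292594  0.05986977] [-1.68382807 -2.2685747   1.47471916] [ 0.01781907  0.99983929 -0.00196964]
```

View pics/m4.png

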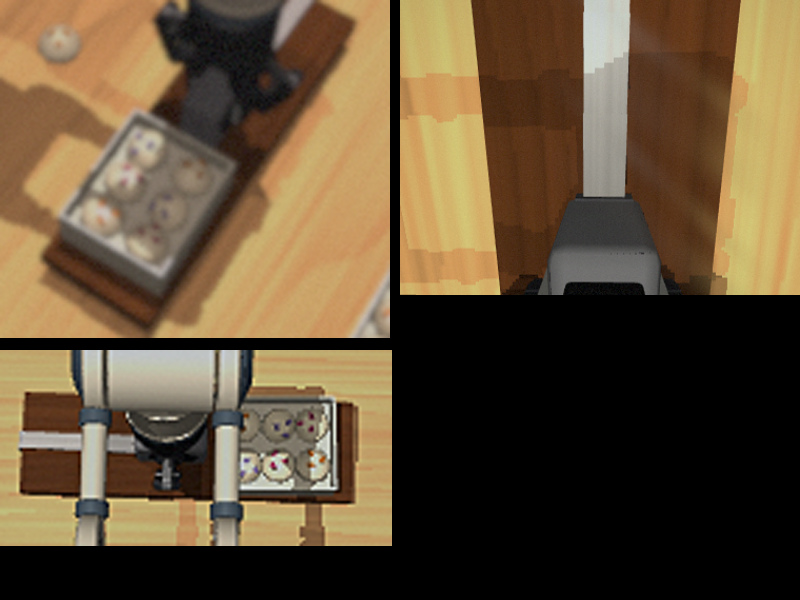

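>>> play_rows --plan "0 0 -0.4 0 0; 0 0 -0.4 0 0; -3 0 0 0 0; -3 0 0 0 0; -2 0 0 0 0; -1 0 0 0 0; 0 0 0 0 0; 0 0 0 0 0; 0 0 0 0 0"

```text
time_s: 10.75
eef_pos: [0.5861, 0.021, 0.06]
tool_rot: [[0.017, 1.0, -0.001], [1.0, -0.017, -0.0], [-0.0, -0.001, -1.0]]
wrist_force: [0.1, 0.7, -4.6]
opening: 0.417
grip_force: 61.2
```

>>> play_rows --plan "-0.4 0 0 0 0; -0.3 0 0 0 0; 0 0 0 0 0; 0 0 0 0 0"

```text
time_s: 11.08
eef_pos: [0.5862, 0.0205, 0.0601]
tool_rot: [[0.017, 1.0, -0.001], [1.0, -0.017, -0.0], [-0.0, -0.001, -1.0]]
wrist_force: [-0.5, 1.7, -5.1]
opening: 0.413
grip_force: 61.0
```

>>> play_rows --plan "-0.5 0 0 0 0; -0.5 0 0 0 0; 0 0 0 0 0; 0 0 0 0 0"

```text
time_s: 11.42
eef_pos: [0.5862, 0.0195, 0.0602]
tool_rot: [[0.017, 1.0, -0.001], [1.0, -0.017, -0.0], [-0.0, -0.001, -1.0]]
wrist_force: [0.0, 1.1, -5.8]
opening: 0.416
grip_force: 60.9
```

>>> play_rows --plan "-0.5 0 0 0 0; -0.5 0 0 0 0; 0 0 0 0 0; 0 0 0 0 0"

```text
time_s: 11.75
eef_pos: [0.5864, 0.0185, 0.0604]
tool_rot: [[0.017, 1.0, -0.0], [1.0, -0.017, -0.0], [-0.0, -0.0, -1.0]]
wrist_force: [-0.9, 0.6, -5.4]
opening: 0.41
grip_force: 60.9
```

>>> play_rows --plan "-0.4 0 0 0 0; -0.4 0 0 0 0; 0 0 0 0 0; 0 0 0 0 0"

```text
time_s: 12.08
eef_pos: [0.5863, 0.0177, 0.0604]
tool_rot: [[0.017, 1.0, -0.0], [1.0, -0.017, 0.0], [0.0, -0.0, -1.0]]
wrist_force: [-0.9, -0.0, -5.1]
opening: 0.415
grip_force: 60.9
```

>>> play_rows --plan "-0.3 0 0 0 0; -0.3 0 0 0 0; 0 0 0 0 0; 0 0 0 0 0"

```text
time_s: 12.42
eef_pos: [0.5863, 0.0171, 0.0604]
tool_rot: [[0.017, 1.0, 0.0], [1.0, -0.017, 0.0], [0.0, 0.0, -1.0]]
wrist_force: [-0.3, 1.1, -5.0]
opening: 0.418
grip_force: 60.9
```

>>> play_rows --plan "-0.3 0 0 0 0; -0.3 0 0 0 0; 0 0 0 0 0; 0 0 0 0 0"

```text
time_s: 12.75
eef_pos: [0.5863, 0.0165, 0.0604]
tool_rot: [[0.017, 1.0, 0.0], [1.0, -0.017, -0.0], [-0.0, 0.0, -1.0]]
wrist_force: [-0.6, 0.4, -5.4]
opening: 0.412
grip_force: 60.9
```

```bash
cat > tr.py <<'E'
from h import *
a=cv2.imread("pics/scene0.png");b=arm.grab_frame("scene");p=arm.grab_frame("top");o=cv2.imread("pics/top0.png")
r=(slice(232,288),slice(254,306));s=(slice(172,205),slice(299,325))
f=lambda i,r:cv2.cvtColor(i,cv2.COLOR_BGR2GRAY).astype(np.float32)[r]
for i,j,r in((a,b,r),(o,p,s)):
    w=cv2.createHanningWindow(f(i,r).shape[::-1],cv2.CV_32F);print(cv2.phaseCorrelate(f(i,r),f(j,r),w))
c=arm.camera_info("scene");q=[cv2.projectPoints(np.array([[.58,y,.085]]),c["rvec"],c["tvec"],c["camera_matrix"],None)[0].ravel() for y in(-.08,-.081)];print("1mm:",q[1]-q[0])
E
python3 tr.py
python3 - <<'E'
import cv2
from h import *
b=cv2.imread("pics/4s.png");a=cv2.imread("pics/scene0.png")
f=lambda i,r:cv2.cvtColor(i,cv2.COLOR_BGR2GRAY).astype(np.float32)[r]
r=(slice(232,288),slice(254,306));w=cv2.createHanningWindow((52,56),cv2.CV_32F);print("before",cv2.phaseCorrelate(f(a,r),f(b,r),w))
E
```

```text
((-0.22073100813653568, 0.44785195983892834), 0.5375746847670755)
((1.0219760311978252, -0.46898867484019746), 0.6845538253156246)
1mm: [-0.24614449  0.34968135]
before ((-0.1042678465630047, 0.2597450413786788), 0.496991460117293)
```

>>> play_rows --plan "-0.3 0 0 0 0; -0.3 0 0 0 0; -0.2 0 0 0 0"

```text
time_s: 13.1
eef_pos: [0.5863, 0.0157, 0.0604]
tool_rot: [[0.017, 1.0, -0.0], [1.0, -0.017, -0.0], [-0.0, -0.0, -1.0]]
wrist_force: [-0.4, 0.8, -6.2]
opening: 0.416
grip_force: 60.9
```

>>> play_rows --plan "-0.3 0 0 0 0; -0.3 0 0 0 0; -0.2 0 0 0 0"

```text
time_s: 13.35
eef_pos: [0.5863, 0.0149, 0.0604]
tool_rot: [[0.017, 1.0, -0.0], [1.0, -0.017, -0.0], [-0.0, -0.0, -1.0]]
wrist_force: [-0.9, 1.9, -5.7]
opening: 0.412
grip_force: 60.9
```

>>> play_rows --plan "-0.2 0 0 0 0; -0.2 0 0 0 0; -0.1 0 0 0 0"

```text
time_s: 13.6
eef_pos: [0.5863, 0.0146, 0.0604]
tool_rot: [[0.017, 1.0, 0.0], [1.0, -0.017, 0.0], [0.0, 0.0, -1.0]]
wrist_force: [-1.1, 1.9, -6.0]
opening: 0.414
grip_force: 61.0
```

>>> play_rows --plan "-0.2 0 0 0 0; -0.2 0 0 0 0; -0.1 0 0 0 0"

```text
time_s: 13.85
eef_pos: [0.5863, 0.0146, 0.0604]
tool_rot: [[0.017, 1.0, 0.0], [1.0, -0.017, 0.001], [0.001, 0.0, -1.0]]
wrist_force: [0.3, 5.3, -4.9]
opening: 0.411
grip_force: 61.1
```

>>> play_rows --plan "0.3 0 0 0 0; 0 0 0.3 0 0; 0 0 0.3 0 0; 0 0 0 0 0; 0 0 0 0 0"

```text
time_s: 14.27
eef_pos: [0.5864, 0.0145, 0.0602]
tool_rot: [[0.017, 1.0, 0.0], [1.0, -0.017, 0.001], [0.001, 0.0, -1.0]]
wrist_force: [-1.9, 5.4, -2.8]
opening: 0.413
grip_force: 61.2
```

>>> play_rows --plan "0 0 0 0 0.42; 0 0 0 0 0.44; 0 0 0 0 0.46; 0 0 0 0 0.5; 0 0 0 0 0.6; 0 0 0 0 0.8; 0 0 0 0 1; 0 0 0 0 1; 0 0 0 0 1; 0 0 0 0 1"

```text
time_s: 15.1
eef_pos: [0.5863, 0.0142, 0.0597]
tool_rot: [[0.017, 1.0, -0.0], [1.0, -0.017, -0.0], [-0.0, -0.0, -1.0]]
wrist_force: [-0.9, 0.1, -0.3]
opening: 0.999
grip_force: 0.0
```

>>> play_rows --plan "0 0 -10 0 1; 0 0 -25 0 1; 0 0 -35 0 1; 0 0 -35 0 1; -20 0 -20 0 1; -25 0 -10 0 1; -25 0 0 0 1; 0 0 0 0 0.5; 0 0 0 0 0"

```text
time_s: 15.85
eef_pos: [0.5851, -0.0568, 0.1957]
tool_rot: [[0.019, 1.0, 0.001], [1.0, -0.019, -0.0], [-0.0, 0.001, -1.0]]
wrist_force: [-0.1, -0.8, -1.0]
opening: 0.748
grip_force: 0.0
```

Run:
```python
from h import *
import pickle
st=arm.state();w=arm.grab_frame("wrist");t=arm.grab_frame("scene");pickle.dump(st,open("s5.pkl","wb"))
for n,i in zip("ws",(w,t)):cv2.imwrite(f"pics/5{n}.png",i)
print(st["eef_pos"],st["tool_rot"][:,0],st["time_s"])
X=np.zeros((600,800,3),np.uint8);X[:,:500]=cv2.resize(w[20:320,160:410],(500,600),interpolation=cv2.INTER_CUBIC);X[:480,500:]=cv2.resize(t[170:330,240:340],(300,480),interpolation=cv2.INTER_CUBIC)
cv2.imwrite("pics/m5.png",cv2.convertScaleAbs(X,alpha=1.4))
```

```text
[ 0.58510662 -0.05679341  0.19565719] [ 1.93447978e-02  9.99812872e-01 -1.78253202e-05] 15.85
```

View pics/m5.png

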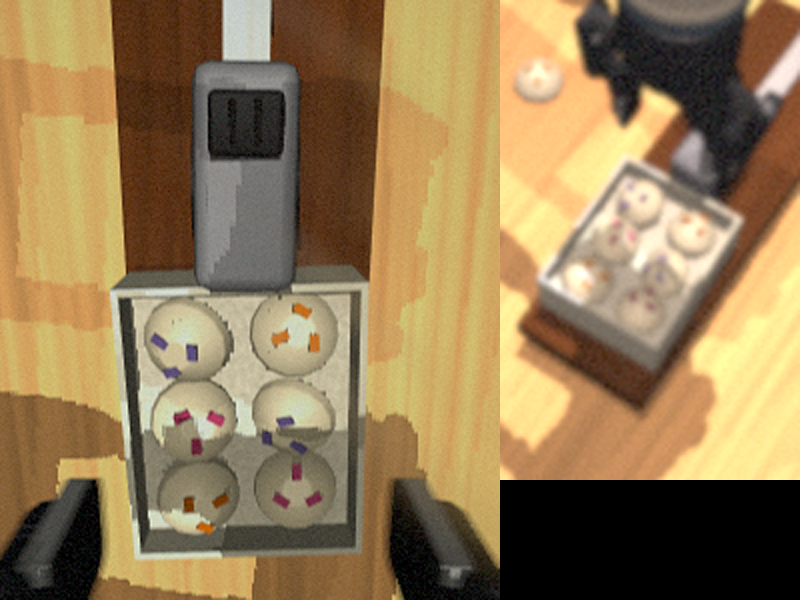

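Run:
```python
from h import *
import pickle
np.set_printoptions(precision=4,suppress=True)
st=pickle.load(open("s5.pkl","rb"))
g=lambda p,z:ray("wrist",np.array(p)/2+[160,20]-.25,z,st)[:,:2]
q=g([(209,91),(285,90),(286,158),(210,159)],.118);e=np.roll(q,-1,0)-q
print("lock",q.mean(0),np.linalg.norm(e,axis=1),np.degrees(np.arctan2(e[:,1],e[:,0])))
print("back",g([(215,290),(280,290)],.108),"trayfront",g([(115,291),(365,291)],.085),"trayrear",g([(136,553),(362,553)],.085))
print("sides",g([(194,230),(298,230)],.1),g([(125,250),(372,250)],.04))
```

```text
lock [0.588 0.032] [0.0234 0.0199 0.0241 0.0199] [ -0.3345 -89.0941 179.6826  88.9289]
back [[ 0.5757 -0.0216]
 [ 0.5985 -0.022 ]] trayfront [[ 0.5359 -0.0255]
 [ 0.6325 -0.0272]] trayrear [[ 0.5362 -0.1417]
 [ 0.6354 -0.1435]]
sides [[ 0.5686 -0.0015]
 [ 0.6054 -0.0022]] [[ 0.5328 -0.0153]
 [ 0.6431 -0.0173]]
```

```bash
python3 - <<'E'
from h import *
plan([(.5868,.0322,.17),(.5868,.0322,.122)],89,[6,4],0)
E
python3 tr.py
```

```text
14.6 0.1 4.1 0 0; 14.6 0 4.2 0 0; 14.6 0.1 4.1 0 0; 14.6 0 4.1 0 0; 14.6 0.1 4.2 0 0; 14.5 0 4.1 0 0; 0 0 12 0 0; 0 0 12 0 0; 0 0 12 0 0; 0 0 12 0 0 

10 [0.58677664 0.03215444 0.12201447] 89.0136679537582
((-0.212383744800821, -0.47357623753903155), 0.405024446087119)
((1.329640952406475, 0.5534198091104869), 0.4005082909462383)
1mm: [-0.24614449  0.34968135]
```

>>> play_rows --plan "15 0 4 0 0; 15 0 4 0 0; 15 0 4 0 0; 15 0 4 0 0; 15 0 4 0 0; 13 0 4 0 0; 0 0 12 0 0; 0 0 12 0 0; 0 0 12 0 0; 0 0 10 0 0; 0 0 0 0 0; 0 0 0 0 0"

```text
time_s: 17.05
eef_pos: [0.586, 0.0315, 0.1234]
tool_rot: [[0.018, 1.0, -0.002], [1.0, -0.018, -0.0], [-0.0, -0.002, -1.0]]
wrist_force: [-0.2, 0.4, 0.1]
opening: 0.003
grip_force: 0.0
```

>>> play_rows --plan "0.5 0.5 2 0 0; 0 0 2 0 0; 0 0 1 0 0; 0 0 1 0 0; 0 0 0 0 0; 0 0 0 0 0"

```text
time_s: 17.55
eef_pos: [0.5872, 0.0327, 0.119]
tool_rot: [[0.017, 1.0, 0.0], [1.0, -0.017, -0.0], [-0.0, 0.0, -1.0]]
wrist_force: [0.2, -0.3, -0.2]
opening: 0.004
grip_force: 0.0
```

>>> play_rows --plan "0 0 1 0 0; 0 0 1 0 0; 0 0 0 0 0; 0 0 0 0 0"

```text
time_s: 17.88
eef_pos: [0.5874, 0.0328, 0.1175]
tool_rot: [[0.017, 1.0, 0.001], [1.0, -0.017, -0.0], [0.0, 0.001, -1.0]]
wrist_force: [-1.0, -0.2, 4.0]
opening: 0.005
grip_force: 2.1
```

>>> play_rows --plan "0 0 1 0 0; 0 0 1 0 0; 0 0 0 0 0; 0 0 0 0 0"

```text
time_s: 18.22
eef_pos: [0.5868, 0.0327, 0.1139]
tool_rot: [[0.017, 1.0, -0.001], [1.0, -0.017, -0.0], [-0.0, -0.001, -1.0]]
wrist_force: [-0.3, -0.1, -0.6]
opening: 0.001
grip_force: 0.0
```

>>> play_rows --plan "0 0 1 0 0; 0 0 1 0 0; 0 0 0 0 0; 0 0 0 0 0"

```text
time_s: 18.55
eef_pos: [0.5871, 0.0327, 0.1135]
tool_rot: [[0.017, 1.0, 0.0], [1.0, -0.017, -0.0], [-0.0, 0.0, -1.0]]
wrist_force: [-2.3, -0.4, 7.0]
opening: -0.001
grip_force: 4.1
```

>>> play_rows --plan "0 0 -2 0 0; 0 0 -10 0 0; 0 0 -25 0 0; -5 0 -30 0 0; -5 0 -30 0 0; -5 0 -30 0 0; -5 0 -20 0 0; 0 0 0 0 0; 0 0 0 0 0; 0 0 0 0 0"

```text
time_s: 19.38
eef_pos: [0.5866, 0.0128, 0.2588]
tool_rot: [[0.017, 1.0, -0.001], [1.0, -0.017, 0.0], [0.0, -0.001, -1.0]]
wrist_force: [0.5, -0.4, 0.3]
opening: 0.002
grip_force: 0.0
```

Run:
```python
from h import *
import pickle
st=arm.state();w=arm.grab_frame("wrist");t=arm.grab_frame("scene");pickle.dump(st,open("s6.pkl","wb"))
print(st["eef_pos"],st["time_s"])
for n,i in zip("ws",(w,t)):cv2.imwrite(f"pics/6{n}.png",i)
X=np.zeros((600,800,3),np.uint8);X[:,:400]=cv2.resize(w[20:320,180:380],(400,600),interpolation=cv2.INTER_CUBIC);X[:,400:]=cv2.resize(t[150:330,240:360],(400,600),interpolation=cv2.INTER_CUBIC)
cv2.imwrite("pics/m6.png",cv2.convertScaleAbs(X,alpha=1.3))
```

```text
[0.58662102 0.01279918 0.2587801 ] 19.3833
```

View pics/m6.png

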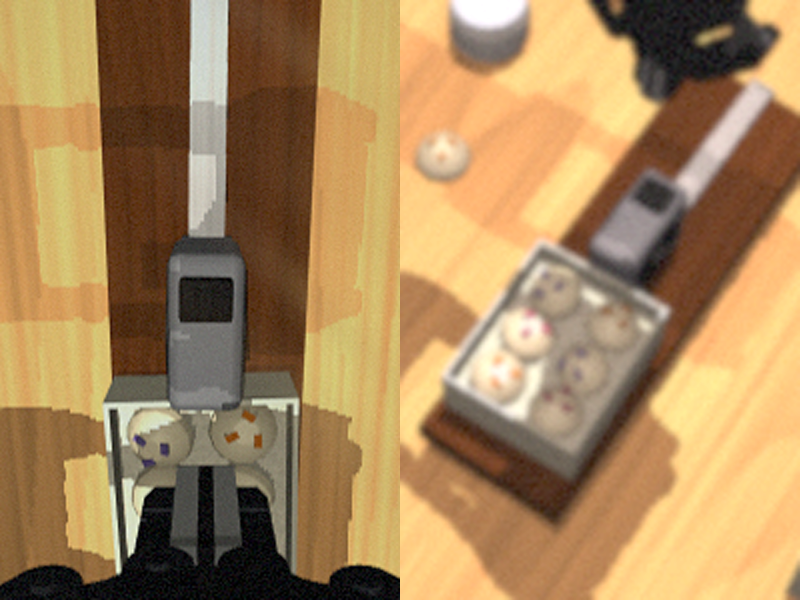

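Run:
```python
from h import *
import pickle
np.set_printoptions(precision=4,suppress=True)
st=pickle.load(open("s6.pkl","rb"))
g=lambda p,z:ray("wrist",np.array(p)/2+[180,20]-.25,z,st)[:,:2]
print("lock",g([(180,277),(233,278),(233,322),(180,321)],.1135).mean(0))
print("traybase",g([(110,376),(297,374)],.04),"traytop",g([(106,402),(298,401)],.085),"caseback",g([(205,409)],.108))
a=cv2.imread("pics/scene0.png");b=cv2.imread("pics/6s.png")
sob=lambda i:cv2.GaussianBlur(cv2.Canny(i,60,140),(0,0),1.2).astype(np.float32)
A,B=sob(a),sob(b)
for nm,(x0,y0,x1,y1) in dict(tray_farcorner=(246,240,276,290),tray_rear=(250,255,305,300),tray=(248,222,324,296)).items():
    w=cv2.createHanningWindow((x1-x0,y1-y0),cv2.CV_32F);print(nm,cv2.phaseCorrelate(A[y0:y1,x0:x1],B[y0:y1,x0:x1],w))
```

```text
lock [0.5878 0.0329]
traybase [[ 0.5315 -0.0251]
 [ 0.6387 -0.0256]] traytop [[ 0.5358 -0.0247]
 [ 0.6334 -0.0256]] caseback [[ 0.5863 -0.0206]]
tray_farcorner ((0.004954551955368203, -0.09227281640725238), 0.8931264095306396)
tray_rear ((-0.28919181335985655, 0.5598109195830361), 0.31575336473959464)
tray ((-0.20747896843459301, 0.6588070053127524), 0.2755256509780884)
```

```bash
python3 -c "
from workcell import arm
print(arm.finish_job())"
```

```text
the job is handed in; nothing more can be done
None
```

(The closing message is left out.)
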